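# Tighten the loose gear screw under the sliding guard

## Task

One of the two slotted clamp screws in the gear case is loose: its slot stands skew, while the tight one's slot points straight across the guard's track. Slide the clear guard fully open, tighten the loose screw clockwise to its stop with the flat-bladed key from the wooden rack (not with the fingers), put the key back upright in its pocket and slide the guard fully shut. Leave the tight screw and everything else on the bench as it is.

Things in the scene. Friction and masses are not known exactly. Their poses are not given: they have to be found in the camera images.
- machine: grey gear case fixed to the bench; origin on the bench under the centre of its open-topped bay, y along the guard's track, x to the back. Bay outside: x -75 to 75, y -100 to 100 mm, walls 6 thick, 105 high; a closed gearbox of that depth and height goes on to y = 290. Track rails along front and back edges reach 119 high. A motor behind (x 75 to 170, y 90 to 240) reaches 130 high.
- guard (a joint): slide of the guard along the machine's +y: 0 = fully shut over the bay, 0.165 m = fully open (end stop). It needs about 3 N and stays where it is left. At the start it is shut or up to 20 mm ajar.
- guard_grip (a point): top centre of the guard's upright grip bar (moves with it; axes as the machine's; y = 70 mm from the bay's centre when shut). Bar 12 mm thick along y (the sliding direction), 60 long along x, 35 high above its foot plate. The guard is a clear sheet in a metal frame, 132 (x) x 190 (y) mm, its top 114 above the bench; the bar's top is 150 above it.
- screw_loose_slot (a point): centre of the top face of the loose screw's head, x axis along the slot. Head 42 mm across, its top 59 above the bench; slot 8.5 wide, 10 deep, 38 long, open at both ends. The screws stand at machine x = 0, y = -45 and 45 mm, either way round. The key turns idle up to about 0.17 rad in the slot before it drives the head (0.1 N m).
- screw_loose (a joint): angle of the loose screw, growing clockwise from above: starts between 0 and 0.5 rad, stops at 1.4 rad (tight), where the slot lies along the machine's x.
- screw_tight_slot (a point): the same point on the other, already tight screw, which is alike except that its slot lies along the machine's x.
- wheel_loose: steel gear wheel, 86 mm across, that carries the loose screw; origin 1 mm above the bench, on its axis; top at 25 mm, hub to 41 mm
- wheel_tight: the like wheel that carries the tight screw
- screw_tight (a joint): angle of the tight screw; at its stop, 1.4 rad, from the start.
- rack: wooden block fixed to the bench, 70 mm (x) by 205 (y) by 40 high, origin at the centre of its underside. Three pockets in its top at y = -65, 0 and 65 mm, each 17 (x) by 37 (y) mm and 34 deep, hold three steel tools in any order.
- key: flat-bladed key, 140 g, upright in a rack pocket; origin at the blade's lower edge, z up; axes as the rack's at the start. Blade 28 mm wide (y), 4.5 thick (3 in the lowest 5 mm), z 0 to 32; collar of 40 diameter, z 30 to 36, rests on the rack so that the blade hangs 30 deep; shank 16 thick; flat grip plate 14 thick (x), 46 wide (y), z 68 to 110. The other tools have a round or square head.
- punch: tool in the rack with a round 26 mm knob on top, 102 mm long, same collar; origin at the level of the key's (10 mm above the bench)
- reamer: tool in the rack with a square 28 mm block on top, 91 mm long, same collar; origin as the punch's
- spray_can: bystander: upright spray can, 52 mm across, about 145 tall; origin at its underside
- grease_tin: bystander: upright jar with white cap, 56 mm across, 70 tall; origin at its underside
- tape_roll: bystander: roll of paper tape lying flat, 84 mm outside, 30 tall; origin at its underside
- mug: bystander: white mug, 76 mm across, 90 tall; origin at its underside
- hammer: bystander: hammer lying flat, handle towards its -x; origin at its underside
- wood_block: bystander: offcut of wood 60 x 110 x 30 mm; origin at its underside
- spanner: bystander: open spanner lying flat along its x; origin at its underside
There are look-alikes about, which are no part of the job. Leave any red or yellow look-alike of the key alone.

How it is judged (in metres and radians):
On the way, in this order (a step that is already met when the one before it is completed fails the run):
1. the guard is slid open (at least 145 of its 165 mm) (value of joint guard above 0.145 m), for 0.2 s.
2. the loose screw is turned to within 0.1 rad of its stop (value of joint screw_loose above 1.3 rad), for 0.2 s.
At the end, for the whole second after the job is handed in: The guard is within 5 mm of fully shut, the loose screw within 0.1 rad of its tight stop, the other screw still tight, and the key stands at rest, upright (within 0.12 rad), in a rack pocket with its collar down on the rack (within 6 mm) (value of joint guard below 0.005 m and value of joint each of screw_loose, screw_tight above 1.3 rad and z of key in the frame of rack between 0.004 and 0.016 m and x of key in the frame of rack between -0.015 and 0.015 m and y of key in the frame of rack between -0.08 and 0.08 m and angle between key's own z axis and vertical below 0.12 rad and linear speed of key below 0.02 m/s); the robot touches nothing.
It fails at once if the fingers turn or touch a screw or its wheel (contact force between the fingers and wheel_loose above 1 N or contact force between the fingers and wheel_tight above 1 N).
It fails at once if the tight screw is turned out of its tight position (value of joint screw_tight below 1.25 rad).
It fails at once if one of the other tools in the rack is shifted more than 30 mm or knocked over (distance of any of punch, reamer from where it was at the start of the episode above 0.03 m or angle between any of punch, reamer's own z axis and vertical above 0.5 rad).
It fails at once if a bystander on the bench is shifted more than 30 mm or knocked over (distance of any of spray_can, grease_tin, tape_roll, mug, hammer, wood_block, spanner from where it was at the start of the episode above 0.03 m or angle between any of spray_can, grease_tin, tape_roll, mug, hammer, wood_block, spanner's own z axis and vertical above 0.5 rad).
It also fails if it takes over 72 s, if anything falls off the work surface, if the arm or the gripper's body presses on something with over 40 N, if the wrist force passes 120 N, or if a joint passes its speed limit or range.

## Robot

A 6-joint arm with a two-finger parallel gripper is mounted at the origin on the work surface. World frame = base frame: x ahead of the robot, y to its left, z up, the work surface at z = 0. Lengths are in mm, angles in rad, forces in N, time in s.
With the tool pointing down it reaches from about 300 to 775 mm from the base axis. Payload 14.6 kg.
Tool frame: the origin (TCP) lies at the very end of the fingers, on their centre line; the grasp point (between the pads) lies 19 mm behind it; z points along the fingers, y is the line along which they close (so a half turn about z gives the same grasp; the last joint's range is limited). The gripper opens to 94 mm and grips with 3 to 60 N. Pads are 16 mm wide; open, the fingers measure 119 mm over their backs; the gripper's body (75 mm by 177 mm) begins 78 mm behind the grasp point.
Start: joints at [-1.319, 0.3, 1.521, -0, 1.321, -0.067], TCP at [172.378, -522.279, 183.546] pointing down, gripper open.
Joint ranges: [-3.03, 3.03], [-0.79, 2.21], [0.23, 2.52], [-1.04, 4.18], [0, 3.07], [-2.55, 2.55]. Speed limits (rad/s): [2.22, 2.22, 2.57, 3.14, 3.14, 3.14].

## Interface

Orientations are given as [roll, pitch, yaw] about the fixed x, y, z axes, in that order (R = Rz(yaw) Ry(pitch) Rx(roll)).
In Python, from cell import manip gives the robot as it stands.
- The arm moves only by the tool servo_tool, never from a script. Its argument "rows" is a list of rows, each a list of 7 numbers: the turn, a rotation vector about the world's x, y, z in degrees, then the shift along the world's x, y, z in mm, then the closure, from 0 (fully open) to 1 (shut). In form: [[rx, ry, rz, dx, dy, dz, fingers], ...]. A call has 1 to 20 rows; each row shifts and turns the commanded pose from where the row before left it; what a row does not reach is not made up. A row lasts 1/8 s, in which the tool goes at most 62.5 mm and 10.7 degrees, less where a joint would pass 70% of its speed; a pose out of reach is approached as far as the arm can. A call with a gripper value outside its range is refused whole. The fingers move at their own pace and stop on an object; "grip_force" is the grip in N (left out, the last holds). Time passes only in rows, so rows that do not move let the fingers close. It gives the time, the measured TCP pose, the force, the opening and the grip force at its end, in the units of the state.
- manip.read_state(): the state, without advancing time (a new reading comes with each control period).
- manip.camera(name): name is "scene" or "top" or "wrist"; returns the picture (420x560x3 uint8, red, green, blue); there is no depth.
- manip.camera_info(name): a dict with "fx", "fy", "cx", "cy" (pixels), "position" and "rotation" of the camera in the world; the wrist camera has in their place "T_tool_cam" (4x4, takes a point from camera to tool coordinates, whose origin is the TCP and whose axes are the flange's). Camera axes: x right, y down, z forward; pixel columns grow to the right and rows downward; lengths in mm; the calibration is good to about 2 mm. A picture is of the moment at which its call begins: read the wrist's pose just before it. camera_info takes no time and is no camera call.
- manip.sign_off(): hands the job in; it is judged then, once.
The state is a dict: "clock": time; "joints": joint angles; "qd": joint speeds; "effort": joint torques, N m; "eef_pos": TCP position; "eef_rot": TCP orientation; "wrist_force": force on the tool from outside, world axes, zero at the start; "moment": the same for the moment, N m; "finger_gap": finger opening in mm; "finger_force": force on a finger pad.
Only numpy, scipy, OpenCV 4.12 (cv2) and the standard library are available. Lean on these libraries where they do the work, as an engineer would, in place of code of your own. Each camera call takes 0.05 s, during which the arm holds its last target. There are 200 camera calls.

## Working session

There is one attempt and no reset: what is moved stays moved. The work goes in short steps, Python scripts to look and compute and a tool call to move; the robot and the scene stay as the last step left them, time stands still between calls to the robot, and variables do not carry over. Pictures are saved under pics/ and viewed, at most 10 in all, crops included, and the job is handed in when it is done.

Besides the shell and the picture viewer there is one more tool, called in YAML: its name, and indented under it one key for each argument. servo_tool: Moves the arm, as the interface text tells. Its arguments: {"type":"object","properties":{"rows":{"type":"array","items":{"type":"array","items":{"type":"number"}}},"grip_force":{"type":"number"}},"required":["rows"]}

```bash
mkdir -p pics
cat > h.py <<'E'
import numpy as np, cv2
from cell import manip
from scipy.spatial.transform import Rotation as R
def snap(name,cam):
    s=manip.read_state(); im=manip.camera(cam); cv2.imwrite('pics/'+name+'.png',im[:,:,::-1]); return s,im
def pose(cam,s=None):
    i=manip.camera_info(cam)
    if cam=='wrist':
        T=np.eye(4); T[:3,:3]=R.from_euler('xyz',s['eef_rot']).as_matrix(); T[:3,3]=s['eef_pos']
        T=T@np.array(i['T_tool_cam']); return i,T[:3,:3],T[:3,3]
    return i,np.array(i['rotation']),np.array(i['position'])
def ray(cam,u,v,z,s=None):
    i,Rm,p=pose(cam,s); d=Rm@np.array([(u-i['cx'])/i['fx'],(v-i['cy'])/i['fy'],1]); return p+d*(z-p[2])/d[2]
def proj(cam,P,s=None):
    i,Rm,p=pose(cam,s); c=Rm.T@(np.array(P)-p); return i['fx']*c[0]/c[2]+i['cx'],i['fy']*c[1]/c[2]+i['cy']
E
python3 - <<'E'
from h import *
a=snap('top','top')[1]; b=snap('scene','scene')[1]
cv2.imwrite('pics/top2.png',cv2.resize(a,(800,600),interpolation=cv2.INTER_CUBIC)[:,:,::-1])
for c in('top','scene'):
    i=manip.camera_info(c);print(c,i)
print(manip.camera_info('wrist'),manip.read_state())
E
```

```text
top {'fx': 391.07774047505774, 'fy': 391.07774047505774, 'cx': 279.4364877644738, 'cy': 216.03217214757908, 'position': array([ 327.37561788,   -7.86986952, 1538.95824713]), 'rotation': array([-3.02176082e+00, -1.07714454e-03, -1.58833718e+00])}
scene {'fx': 519.8491005647234, 'fy': 519.8491005647234, 'cx': 279.5490616336399, 'cy': 212.64475578051199, 'position': array([1060.95950019, -844.973947  , 1112.41564488]), 'rotation': array([-2.34775102,  0.01349641,  0.59437363])}
{'fx': 295.1228725466756, 'fy': 295.1228725466756, 'cx': 274.00109744648466, 'cy': 209.18154960565684, 'T_tool_cam': array([[ 2.24693044e-04, -9.65771272e-01, -2.59395064e-01,
         7.44771986e+01],
       [ 9.99999967e-01,  1.83679803e-04,  1.82348724e-04,
        -3.22109764e-01],
       [-1.28461525e-04, -2.59395096e-01,  9.65771281e-01,
        -2.01578363e+02],
       [ 0.00000000e+00,  0.00000000e+00,  0.00000000e+00,
         1.00000000e+00]])} {'clock': 0.1, 'joints': array([-1.31858605e+00,  3.00358408e-01,  1.52152461e+00, -1.50223743e-05,
        1.32072542e+00, -6.66026995e-02]), 'qd': array([-6.28957751e-04, -1.98483196e-03, -1.74597458e-03, -6.08808316e-05,
       -3.71556008e-04, -7.14507391e-04]), 'effort': array([-6.56856116e-06, -5.32643294e+01, -3.53284836e+01,  7.09174946e-02,
        2.34395522e-02, -5.91219737e-05]), 'eef_pos': array([ 172.31675899, -522.02813602,  183.07205241]), 'eef_rot': array([-3.14057816e+00, -5.30845729e-05,  3.18816678e-01]), 'wrist_force': array([ 0.00869118,  0.24786086, -0.62144887]), 'moment': array([ 0.00200421, -0.03392554, -0.08039792]), 'finger_force': 0.0, 'finger_gap': 93.85762578075447}
```

View pics/top2.png

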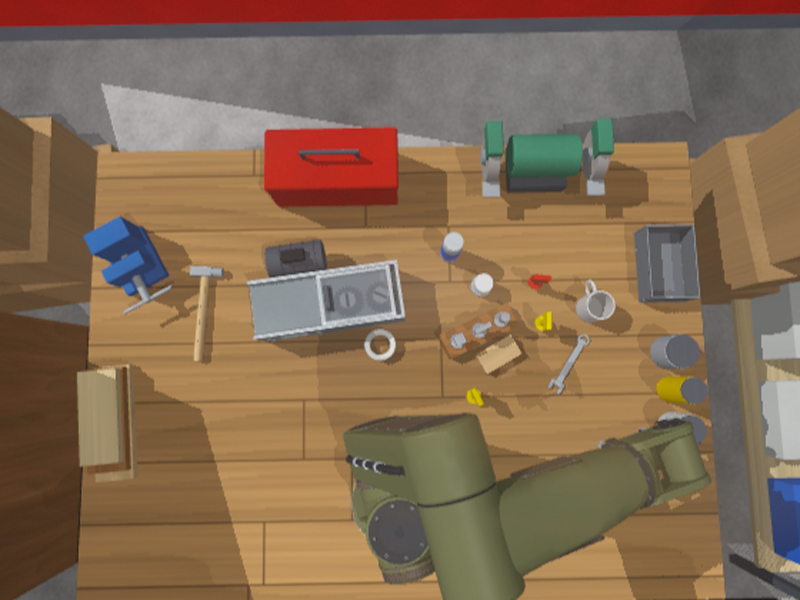

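View pics/scene.png

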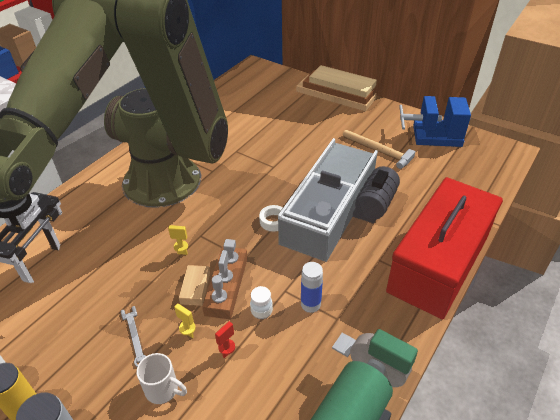

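The top view shows the machine at about (325,300) of the 800x600 picture, its bay on the right end. The rack at (478,332) holds three grey tools. The yellow (543,321), (475,397) and red (539,281) look-alikes stand apart from it. I'll zoom in on the rack and bay.

```bash
sed -i "s/return i,np.array(i\['rotation'\]),/return i,R.from_euler('xyz',i['rotation']).as_matrix(),/" h.py
python3 - <<'E'
from h import *
a=cv2.imread('pics/top.png')[175:265,170:370]
cv2.imwrite('pics/crop.png',cv2.resize(a,(800,360),interpolation=cv2.INTER_CUBIC))
print(proj('top',[400,0,0]),proj('top',[400,100,0]))
for n,u,v,z in [('c1',248,283,119),('c2',398,262,119),('c3',404,318,119),('c4',256,340,119)]: print(n,ray('top',u*.7,v*.7,z).round(0))
E
```

```text
(np.float64(276.6877109482625), np.float64(244.54227010090523)) (np.float64(251.2345739477611), np.float64(244.98817201768145))
c1 [571. 375. 119.]
c2 [620. -11. 119.]
c3 [474. -24. 119.]
c4 [424. 353. 119.]
```

View pics/crop.png

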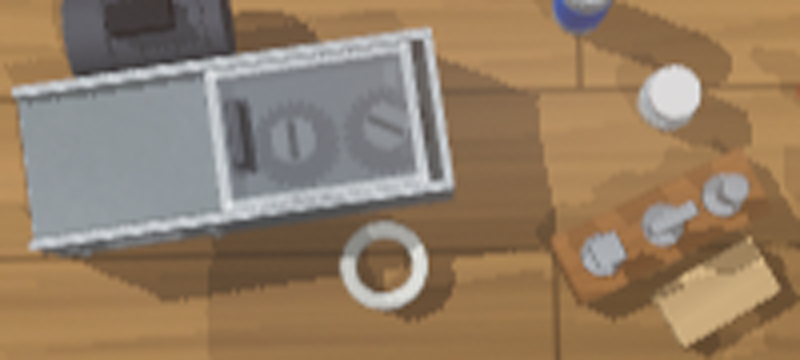

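Run:
```python
from h import *
f=lambda u,v,z: ray('top',170+u/4,175+v/4,z)[:2].round(0)
print('tools',f(603,255,101),f(665,223,110),f(726,195,112))
print('rack corners',[f(*c,40) for c in [(745,152),(768,195),(575,305),(555,240)]])
print('screws',f(293,140,59),f(385,127,59),'slot loose',f(366,117,59),f(404,138,59),'tight',f(293,123,59),f(293,159,59))
print('grip',f(240,133,150),'guard right end',f(412,45,114),f(424,180,114))
```

```text
tools [ 414. -163.] [ 441. -220.] [ 466. -276.]
rack corners [array([ 514., -310.]), array([ 472., -330.]), array([ 370., -141.]), array([ 433., -124.])]
screws [531. 125.] [542.  37.] slot loose [552.  55.] [531.  19.] tight [548. 125.] [513. 125.]
grip [526. 164.] guard right end [610.   9.] [484.   0.]
```

servo_tool:
  rows:
    - [0,0,0,20,60,30,0]
    - [0,0,0,20,60,30,0]
    - [0,0,0,20,60,30,0]
    - [0,0,0,20,58,0,0]
    - [0,0,0,30,50,0,0]
    - [0,0,0,20,20,0,0]
    - [0,0,0,0,0,0,0]

```text
clock: 0.98
eef_pos: [296.6, -232.5, 263.9]
eef_rot: [-3.142, -0.0, 0.322]
wrist_force: [-0.6, -1.5, -0.1]
finger_gap: 94.1
finger_force: 0.0
```

servo_tool:
  rows:
    - [0,0,0,50,5,10,0]
    - [0,0,0,50,5,10,0]
    - [0,0,0,25,0,0,0]
    - [0,0,0,0,0,0,0]
    - [0,0,0,0,0,0,0]

```text
clock: 1.6
eef_pos: [420.1, -224.1, 283.6]
eef_rot: [-3.141, 0.001, 0.318]
wrist_force: [0.7, -0.1, 0.3]
finger_gap: 94.2
finger_force: 0.0
```

Run:
```python
from h import *
s,im=snap('w1','wrist')
np.save('w1.npy',s,allow_pickle=True)
print(s['eef_pos'],s['eef_rot'])
for P in([414,-163,101],[441,-220,120],[466,-276,112]): print(proj('wrist',P,s))
```

```text
[ 420.06973697 -224.13321774  283.64529608] [-3.14113909e+00  5.72649288e-04  3.18034696e-01]
(np.float64(228.52095293785942), np.float64(178.09927490747322))
(np.float64(276.3806347304687), np.float64(174.2797712957793))
(np.float64(324.6679283899612), np.float64(168.4487109418376))
```

View pics/w1.png

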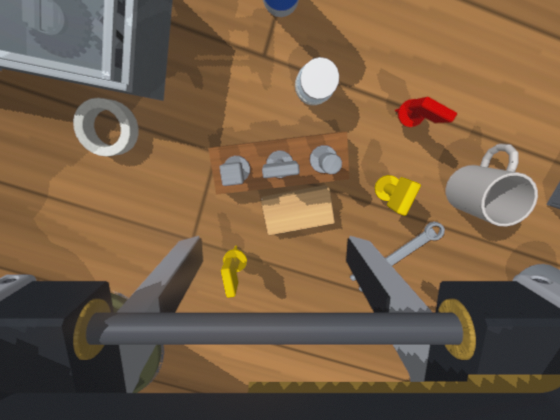

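The middle tool at (280,170) has the flat plate, so I take it as the key. Not the key: the square block at (232,172), the round knob at (327,160), the yellow look-alikes at (398,193) and (232,270), and the red one at (425,110). I'll check the choice in a close crop.

Run:
```python
from h import *
a=cv2.imread('pics/w1.png')[125:205,205:365]
cv2.imwrite('pics/crop2.png',cv2.resize(a,(800,400),interpolation=cv2.INTER_CUBIC))
```

```text
(no output)
```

View pics/crop2.png

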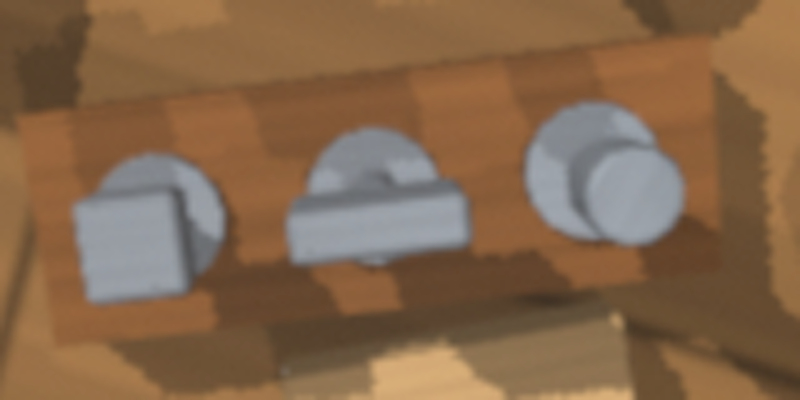

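The middle tool is the flat-bladed key. Its plate's top face runs from (290,212) to (469,245), with centre (379,228) in the crop.

Run:
```python
from h import *
s=np.load('w1.npy',allow_pickle=True).item()
f=lambda u,v,z: ray('wrist',205+u/5,125+v/5,z,s)[:2]
c=[f(*p,120) for p in [(289,211),(466,191),(469,246),(294,266)]]
print(np.round(c,1),np.mean(c,0)); 
print('w',np.linalg.norm(c[0]-c[1]),'t',np.linalg.norm(c[1]-c[2]),'yaw of y',[np.degrees(np.arctan2(*(-(a-b))[::-1])) for a,b in((c[1],c[0]),(c[2],c[3]))])
r=[f(*p,40) for p in [(20,115),(712,38),(722,268),(56,345)]]
print(np.round(r,1),np.mean(r,0),[np.degrees(np.arctan2(*(a-b)[::-1])) for a,b in((r[0],r[1]),(r[3],r[2]))],np.linalg.norm(r[0]-r[1]),np.linalg.norm(r[3]-r[0]))
print('punch',f(635,195,112),'reamer',f(135,245,101))
```

```text
[[ 444.1 -201.3]
 [ 462.4 -241.2]
 [ 449.8 -246.4]
 [ 431.4 -206.7]] [ 446.92563294 -223.89048901]
w 43.86018019485806 t 13.615755767295544 yaw of y [np.float64(114.66016467663617), np.float64(114.79698215395682)]
[[ 435.9 -117.3]
 [ 520.5 -303.5]
 [ 458.6 -331.7]
 [ 372.1 -145.8]] [ 446.77061459 -224.56652789] [np.float64(114.42589676019335), np.float64(114.93375184451894)] 204.54066005597687 69.88893223488861
punch [ 474.11327249 -282.77234256] reamer [ 420.61158736 -165.8342553 ]
```

servo_tool:
  rows:
    - [0,0,-5,10,60,-5,0]
    - [0,0,-6,10,60,-10,0]
    - [0,0,0,5,60,0,0]
    - [0,0,0,5,60,0,0]
    - [0,0,0,0,0,0,0]
    - [0,0,0,0,0,0,0]

```text
clock: 2.4
eef_pos: [450.6, 15.7, 269.1]
eef_rot: [3.141, -0.0, 0.127]
wrist_force: [0.0, -0.7, 1.3]
finger_gap: 94.0
finger_force: 0.0
```

Run:
```python
from h import *
s,im=snap('w2','wrist')
np.save('w2.npy',s,allow_pickle=True)
print(s['eef_pos'],s['eef_rot'])
cv2.imwrite('pics/w2b.png',cv2.resize(im,(800,600),interpolation=cv2.INTER_CUBIC)[:,:,::-1])
for P in([525,165,150],[542,37,59]): print(np.array(proj('wrist',P,s))/.7)
```

```text
[450.63695752  15.70007824 269.1025993 ] [ 3.14130137e+00 -3.92361253e-04  1.26648293e-01]
[199.78614059 159.5827853 ]
[381.18635463 164.69599636]
```

View pics/w2b.png

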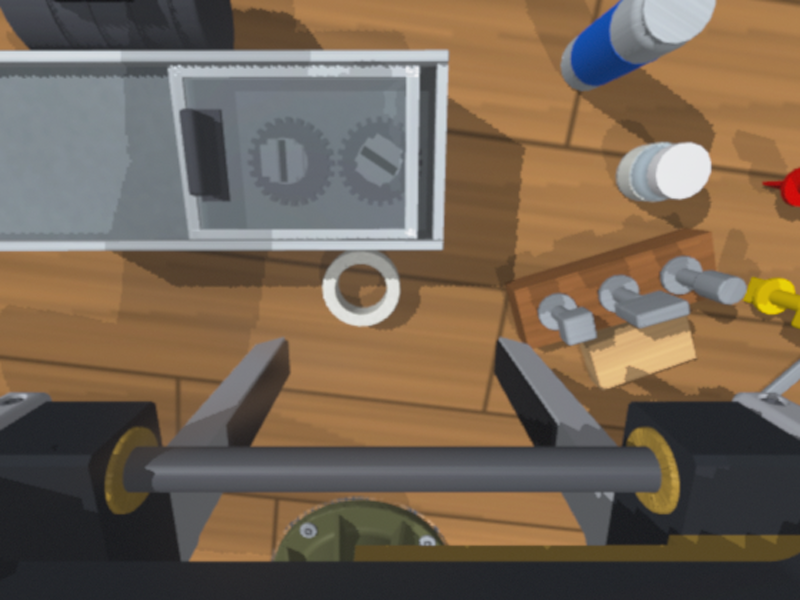

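The close view shows the loose screw's slot running (361,147)-(401,176) around centre (380,162). The tight screw is at (285,160), the guard bar at about (205,153) and the bay's right corners at (447,51) and (443,248).

Run:
```python
from h import *
s=np.load('w2.npy',allow_pickle=True).item()
f=lambda u,v,z: ray('wrist',u*.7,v*.7,z,s)[:2]
ang=lambda d: np.degrees(np.arctan2(d[1],d[0]))
a,b=f(447,50,119),f(443,249,119); print('corners',a,b,np.linalg.norm(a-b),ang(a-b),(a+b)/2+100*np.array([-.128,.992]))
print('rail angle',ang(f(10,52,119)-f(440,50,119))-90, ang(f(10,248,119)-f(440,242,119))-90)
L,T=f(380,162,59),f(285,160,59); print('loose',L,'tight',T,np.linalg.norm(L-T),ang(T-L)-90,'centre',(L+T)/2)
print('slot loose',ang(f(361,147,59)-f(401,176,59)),np.linalg.norm(f(361,147,59)-f(401,176,59)),'tight',ang(f(283,140,59)-f(287,181,59)))
print('bar',f(187,152,150),f(205,153,132))
for z in(114,):print('guard R end',f(419,67,z),f(417,238,z))
```

```text
corners [626.64188375  -3.57421314] [479.13826659 -24.13847961] 148.93020557527916 7.936752981263639 [540.09007517  85.34365362]
rail angle 7.513829294511751 8.065429467854912
loose [544.23505362  38.38225995] tight [534.82407744 126.13026979] 88.25123060215704 6.121574032645938 centre [539.52956553  82.25626487]
slot loose 62.53301953033431 45.060759094889605 tight 9.396166104041182
bar [529.06429369 174.18330391] [530.33499549 168.95211136]
guard R end [613.93122272  15.35943248] [484.91937658  -1.61833329]
```

servo_tool:
  rows:
    - [0,0,0,20,45,0,0]
    - [0,0,0,25,45,0,0]
    - [0,0,0,33,66,0,0]
    - [0,0,0,0,0,-50,0]
    - [0,0,0,0,0,-50,0]
    - [0,0,0,0,0,-40,0]
    - [0,0,0,0,0,-6,0.8]
    - [0,0,0,0,0,0,0.85]
    - [0,0,0,0,0,0,0.9]
    - [0,0,0,0,0,0,0.9]
    - [0,0,0,0,0,0,0.9]
  grip_force: 25

```text
clock: 3.82
eef_pos: [524.1, 162.4, 123.5]
eef_rot: [-3.141, -0.001, 0.127]
wrist_force: [0.6, -0.3, -0.4]
finger_gap: 47.6
finger_force: 0.0
```

servo_tool:
  rows:
    - [0,0,0,0,0,0,1]
    - [0,0,0,0,0,0,1]
    - [0,0,0,0,0,0,1]
    - [0,0,0,0,0,0,1]
    - [0,0,0,0,0,0,1]
  grip_force: 25

```text
clock: 4.45
eef_pos: [523.9, 162.4, 122.9]
eef_rot: [-3.141, -0.0, 0.127]
wrist_force: [0.0, 2.2, 1.0]
finger_gap: 11.5
finger_force: 25.0
```

servo_tool:
  rows:
    - [0,0,0,-2,15,0,1]
    - [0,0,0,-4,30,0,1]
    - [0,0,0,-4,30,0,1]
    - [0,0,0,-4,30,0,1]
    - [0,0,0,-4,30,0,1]
    - [0,0,0,-2,15,0,1]
    - [0,0,0,0,0,0,1]

```text
clock: 5.32
eef_pos: [504.3, 314.4, 123.0]
eef_rot: [-3.141, -0.003, 0.128]
wrist_force: [6.5, 2.8, -1.8]
finger_gap: 11.4
finger_force: 25.0
```

servo_tool:
  rows:
    - [0,0,0,0,5,0,1]
    - [0,0,0,-0.5,5,0,1]
    - [0,0,0,0,0,0,1]
    - [0,0,0,0,0,0,1]

```text
clock: 5.82
eef_pos: [504.0, 317.2, 122.7]
eef_rot: [3.132, 0.002, 0.125]
wrist_force: [1.7, -37.8, 8.8]
finger_gap: 11.5
finger_force: 25.0
```

servo_tool:
  rows:
    - [0,0,0,0,-7,0,1]
    - [0,0,0,0,0,0,0]
    - [0,0,0,0,0,0,0]
    - [0,0,0,0,0,0,0]
    - [0,0,0,0,0,50,0]
    - [0,0,0,0,0,50,0]
    - [0,0,0,0,-50,20,0]
    - [0,0,0,0,-50,20,0]
    - [0,0,0,0,-60,0,0]
    - [0,0,0,0,-60,0,0]
    - [0,0,0,0,-50,0,0]
    - [0,0,0,0,-12,0,0]
    - [0,0,0,0,0,0,0]

```text
clock: 7.45
eef_pos: [503.4, 33.4, 262.9]
eef_rot: [-3.141, -0.0, 0.126]
wrist_force: [0.1, 0.4, 0.3]
finger_gap: 93.8
finger_force: 0.0
```

Run:
```python
from h import *
s,im=snap('w3','wrist')
np.save('w3.npy',s,allow_pickle=True)
print(s['eef_pos'],s['eef_rot'])
u,v=proj('wrist',[545,39,59],s);u2,v2=proj('wrist',[533,128,59],s);print(u,v,u2,v2)
x0,y0=int((u+u2)/2-100),int((v+v2)/2-70);print(x0,y0)
x0=max(x0,0);y0=max(y0,0)
cv2.imwrite('pics/w3c.png',cv2.resize(im[y0:y0+140,x0:x0+200],(800,560),interpolation=cv2.INTER_CUBIC)[:,:,::-1])
```

```text
[503.44353493  33.38875667 262.93010512] [-3.14136543e+00 -1.56018113e-05  1.25924647e-01]
273.8515150816572 154.74892073765912 207.63698567736705 155.27675135816992
140 85
```

View pics/w3c.png

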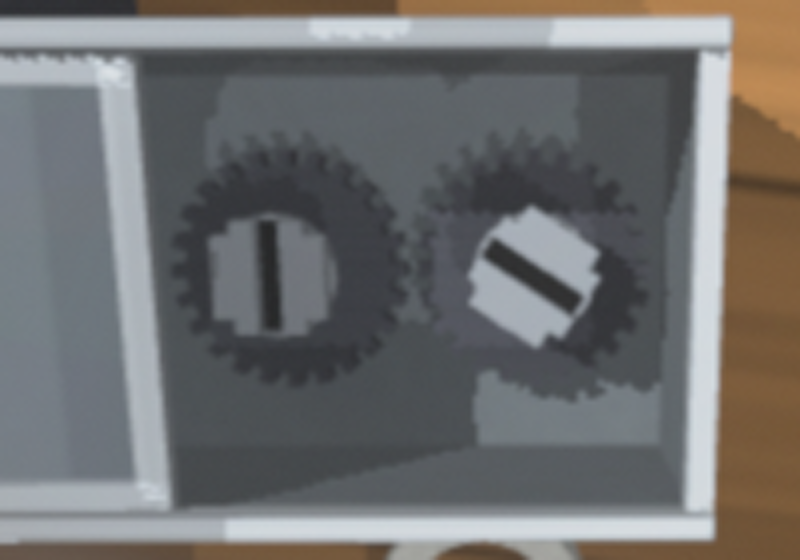

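The bay is open to view. The loose slot runs (488,246)-(580,306) about centre (534,276), and the tight slot is vertical at (269,274). I'll refine both with a dark mask.

Run:
```python
from h import *
s=np.load('w3.npy',allow_pickle=True).item()
im=cv2.imread('pics/w3.png'); g=cv2.cvtColor(im,cv2.COLOR_BGR2GRAY)[85:225,140:340]; g=cv2.resize(g,(800,560),interpolation=cv2.INTER_CUBIC)
f=lambda u,v,z: ray('wrist',140+u/4,85+v/4,z,s)[:2]
ang=lambda d: np.degrees(np.arctan2(d[1],d[0]))
out=[]
for n,u,v in(('loose',534,276),('tight',269,274)):
    _,l,st,ce=cv2.connectedComponentsWithStats((g<75).astype(np.uint8)); k=l[v,u]; ys,xs=np.nonzero(l==k)
    P=np.array([f(x,y,59) for x,y in zip(xs,ys)]); c=P.mean(0); w,V=np.linalg.eigh(np.cov(P.T)); d=V[:,1]*np.sign(V[0,1])
    q=(P-c)@d; print(n,len(xs),c,ang(d),np.ptp(q),np.sqrt(12*w)); out.append(c)
d=out[1]-out[0];print(np.linalg.norm(d),ang(d)-90)
for p in((730,18),(712,540)):print(f(*p,119))
a,b=f(730,18,119),f(712,540,119);print(ang(a-b),(a+b)/2+100*np.array([-.13,.9915]))
```

```text
loose 1892 [545.81712766  40.17923539] 64.38317391622653 35.12998610052936 [ 6.11719039 35.03365697]Traceback (most recent call last):
  File "<stdin>", line 9, in <module>
  File "<stdin>", line 4, in <lambda>
  File "h.py", line 13, in ray
    i,Rm,p=pose(cam,s); d=Rm@np.array([(u-i['cx'])/i['fx'],(v-i['cy'])/i['fy'],1]); return p+d*(z-p[2])/d[2]
           ~~~~^^^^^^^
  File "h.py", line 7, in pose
    i=manip.camera_info(cam)
ValueError: time passes only in moves, steps and waits
```

servo_tool:
  rows:
    - [0,0,9.8,-5,-23.4,0,0]
    - [0,0,9.8,-5,-23.4,0,0]
    - [0,0,9.8,-5,-23.4,0,0]
    - [0,0,9.8,-5,-23.4,0,0]
    - [0,0,9.8,-5,-23.4,0,0]
    - [0,0,9.8,-5,-23.4,0,0]
    - [0,0,9.8,-5,-23.4,0,0]
    - [0,0,9.8,-5,-23.4,0,0]
    - [0,0,9.8,-5,-23.4,0,0]
    - [0,0,9.8,-5,-23.4,0,0]
    - [0,0,9.8,-5,-23.4,0,0]
    - [0,0,0,0,0,0,0]
    - [0,0,0,0,0,0,0]

```text
clock: 9.12
eef_pos: [448.9, -222.8, 262.8]
eef_rot: [3.142, -0.0, 2.006]
wrist_force: [-0.4, 0.6, -0.2]
finger_gap: 94.2
finger_force: 0.0
```

Run:
```python
from h import *
s=manip.read_state(); print(s['eef_pos'],np.degrees(s['eef_rot']),s['joints'])
```

```text
[ 448.93312279 -222.8294614   262.81587622] [ 1.79998741e+02 -2.12753827e-02  1.14934193e+02] [-5.33950541e-01  1.39217783e-01  1.53287935e+00  2.29462225e-04
  1.46978920e+00 -9.69157479e-01]
```

servo_tool:
  rows:
    - [0,0,0,-2,-1.4,-40,0]
    - [0,0,0,0,0,-50,0]
    - [0,0,0,0,0,-50,0]
    - [0,0,0,0,0,-30,0]
    - [0,0,0,0,0,-6,0.5]
    - [0,0,0,0,0,0,1]
    - [0,0,0,0,0,0,1]
    - [0,0,0,0,0,0,1]
    - [0,0,0,0,0,0,1]
    - [0,0,0,0,0,0,1]
    - [0,0,0,0,0,0,1]
    - [0,0,0,0,0,0,1]
    - [0,0,0,0,0,0,1]
  grip_force: 45

```text
clock: 10.75
eef_pos: [446.4, -225.4, 86.8]
eef_rot: [-3.141, -0.0, 2.008]
wrist_force: [0.4, -0.5, -0.0]
finger_gap: 13.7
finger_force: 44.9
```

servo_tool:
  rows:
    - [0,0,0,0,0,20,1]
    - [0,0,0,0,0,40,1]
    - [0,0,0,0,0,50,1]
    - [0,0,0,0,0,45,1]
    - [0,0,-6.3,12,33,0,1]
    - [0,0,-6.3,12,33,0,1]
    - [0,0,-6.3,12.4,33,0,1]
    - [0,0,-6.3,12.5,33,0,1]
    - [0,0,-6.3,12.5,33,0,1]
    - [0,0,-6.3,12.5,33,0,1]
    - [0,0,-6.3,12.5,33,0,1]
    - [0,0,-6.3,12.5,33.5,0,1]
    - [0,0,0,0,0,0,1]
    - [0,0,0,0,0,0,1]

```text
clock: 12.5
eef_pos: [545.1, 38.7, 241.6]
eef_rot: [-3.141, 0.0, 1.13]
wrist_force: [0.1, 0.0, -1.8]
finger_gap: 13.6
finger_force: 44.9
```

Run:
```python
from h import *
s,im=snap('w4','wrist'); np.save('w4.npy',s,allow_pickle=True)
print(s['eef_pos'],np.degrees(s['eef_rot']),s['joints'][5])
cv2.imwrite('pics/w4c.png',cv2.resize(im[60:300,110:430],(800,600),interpolation=cv2.INTER_CUBIC)[:,:,::-1])
```

```text
[545.06842747  38.67520286 241.60622517] [-1.79970862e+02  2.72034819e-02  6.47394077e+01] 0.4448267928923617
```

View pics/w4c.png

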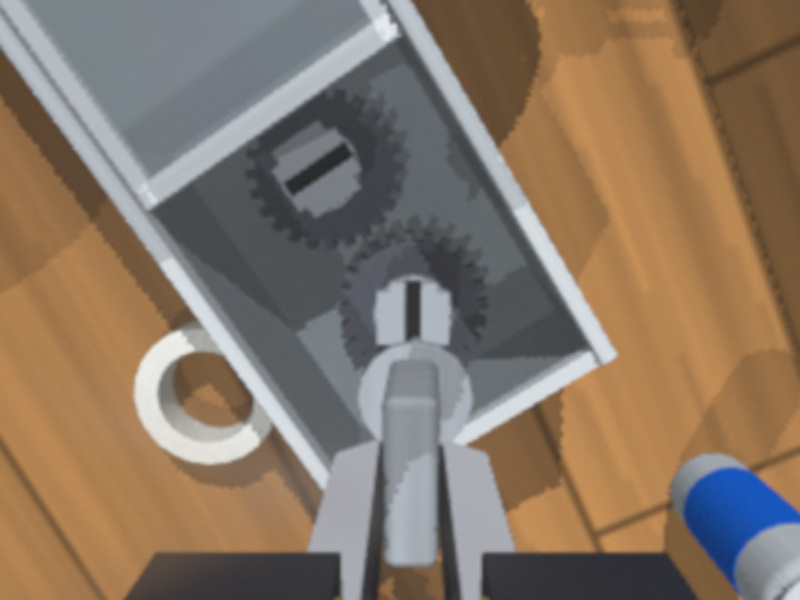

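The slot (413,280-340) lines up with the held key: collar (358-473), plate (384-438). I'll measure the remaining lateral error.

Run:
```python
from h import *
s=np.load('w4.npy',allow_pickle=True).item()
im=cv2.imread('pics/w4.png'); g=cv2.cvtColor(im,cv2.COLOR_BGR2GRAY).astype(int)
for v in (172,176,180,184,188,192): print(v,g[v,262:292])
for v in(216,220,224): print('collar',v,g[v,248:306])
for v in(236,250,270): print('plate',v,g[v,258:292])
z=s['eef_pos'][2]
for zz in(59,z-76.8+33,z-76.8+68,z-76.8+110): print(zz,proj('wrist',[*s['eef_pos'][:2],zz],s), proj('wrist',[545.8,40.2,zz],s))
```

```text
172 [ 91  86  84  98 120 135 142 146 149 137 115 103 103 103 100 107 130 145
 143 139 134 123 103  77  64  57  59  57  58  58]
176 [144 148 154 162 175 181 182 182 179 154  99  58  53  52  53  70 137 176
 181 181 181 179 169 155 145 136 125 104  74  59]
180 [181 182 183 183 182 182 182 182 179 153 100  59  53  54  52  70 138 177
 182 181 182 182 181 181 181 181 179 155 107  65]
184 [181 182 182 182 181 182 181 182 179 151  95  58  52  52  53  70 138 177
 180 181 181 180 181 181 181 181 179 170 136  96]
188 [181 183 183 183 182 183 183 181 178 149  93  57  54  54  54  73 139 177
 182 181 181 181 181 181 181 181 179 167 132  95]
192 [181 182 183 182 183 183 182 183 180 151  94  59  54  53  54  73 139 177
 182 182 182 181 181 180 181 181 177 148 102  82]
collar 216 [127 126 127 127 130 150 173 180 179 180 183 184 185 186 184 166 137 128
 130 134 136 137 137 137 137 137 137 137 137 137 137 137 136 134 129 125
 116 127 143 147 147 149 149 150 148 149 149 162 176 173 146 113 110 110
 110 110 111 110]
collar 220 [123 126 127 129 135 159 178 181 180 180 182 183 185 185 172 146 136 149
 159 1
[... 723 characters left out ...]
 68  66  69 100 135 156 167 177 181 181 181 178 175 173 172 170
 170 171 171 172 171 168 161 146 120  85  59  56  58  60  80 135]
59 (np.float64(274.658163632795), np.float64(188.49248915999925)) (np.float64(274.6674628899141), np.float64(187.23347517358394))
197.80622517046078 (np.float64(274.94651482708355), np.float64(219.21020190146294)) (np.float64(274.9611784103612), np.float64(217.3447299754086))
232.80622517046078 (np.float64(275.0740338146087), np.float64(232.7946492887706)) (np.float64(275.0911801684447), np.float64(230.67230645614404))
274.8062251704608 (np.float64(275.28954595563476), np.float64(255.75290356849348)) (np.float64(275.31104249863614), np.float64(253.21224794660583))
```

servo_tool:
  rows:
    - [0,0,0,-0.6,0.7,-30,1]
    - [0,0,0,0,0,-40,1]
    - [0,0,0,0,0,-24,1]
    - [0,0,0,0,0,-6,1]
    - [0,0,0,0,0,-4,1]
    - [0,0,0,0,0,-4,1]
    - [0,0,0,0,0,-3,1]
    - [0,0,0,0,0,-2,1]
    - [0,0,0,0,0,0,1]

```text
clock: 13.68
eef_pos: [544.7, 39.8, 128.9]
eef_rot: [-3.142, -0.0, 1.129]
wrist_force: [-0.0, 0.2, -2.1]
finger_gap: 13.4
finger_force: 44.9
```

servo_tool:
  rows:
    - [0,0,-3,0,0,-1.5,1]
    - [0,0,-6,0,0,0,1]
    - [0,0,-6,0,0,0,1]
    - [0,0,-6,0,0,0,1]
    - [0,0,-6,0,0,0,1]
    - [0,0,-6,0,0,0,1]
    - [0,0,-6,0,0,0,1]
    - [0,0,-6,0,0,0,1]
    - [0,0,-6,0,0,0,1]
    - [0,0,-6,0,0,0,1]
    - [0,0,0,0,0,0,1]

```text
clock: 15.05
eef_pos: [544.8, 40.3, 127.5]
eef_rot: [-3.141, -0.0, 0.135]
wrist_force: [-0.0, 3.8, -1.7]
finger_gap: 13.4
finger_force: 44.9
```

Run:
```python
from h import *
s=manip.read_state(); print(s['eef_pos'],np.degrees(s['eef_rot']),s['moment'],s['wrist_force'])
```

```text
[544.75125598  40.25477874 127.47695877] [-1.79951232e+02 -1.69405218e-02  7.71345377e+00] [ 1.13382078 -0.0782397   0.10203061] [-0.02627361  3.83921564 -1.72083743]
```

servo_tool:
  rows:
    - [0,0,-4,0,0,0,1]
    - [0,0,-3,0,0,0,1]
    - [0,0,-2,0,0,0,1]
    - [0,0,0,0,0,0,1]

```text
clock: 15.55
eef_pos: [544.8, 39.9, 127.5]
eef_rot: [-3.141, -0.0, -0.022]
wrist_force: [1.5, 4.1, -2.8]
finger_gap: 13.2
finger_force: 45.0
```

Run:
```python
from h import *
s=manip.read_state(); print(s['eef_pos'],np.degrees(s['eef_rot']),s['moment'],s['wrist_force'])
```

```text
[544.78911935  39.93998021 127.5064029 ] [-1.79978162e+02 -1.61002068e-02 -1.25434270e+00] [ 1.22921685 -0.13010587  0.07140734] [ 1.48326695  4.0755153  -2.76648889]
```

servo_tool:
  rows:
    - [0,0,-2,0,0,0,1]
    - [0,0,-2,0,0,0,1]
    - [0,0,-1,0,0,0,1]
    - [0,0,0,0,0,0,1]

```text
clock: 16.05
eef_pos: [544.8, 39.7, 127.5]
eef_rot: [3.142, -0.0, -0.111]
wrist_force: [1.6, 3.5, 0.8]
finger_gap: 13.3
finger_force: 45.2
```

Run:
```python
from h import *
s=manip.read_state(); print(s['eef_pos'],np.degrees(s['eef_rot']),s['moment'],s['wrist_force'])
```

```text
[544.79508895  39.70803129 127.54529604] [ 1.79997639e+02 -1.80459947e-02 -6.33220303e+00] [ 1.01321638 -0.18531122  0.28621569] [1.55801562 3.48773861 0.79919074]
```

servo_tool:
  rows:
    - [0,0,-1.5,0,0,0,1]
    - [0,0,-1.5,0,0,0,1]
    - [0,0,0,0,0,0,1]

```text
clock: 16.42
eef_pos: [544.8, 39.7, 127.5]
eef_rot: [3.141, -0.0, -0.163]
wrist_force: [1.7, 2.1, 1.2]
finger_gap: 13.3
finger_force: 45.7
```

Run:
```python
from h import *
s=manip.read_state(); print(s['eef_pos'],np.degrees(s['eef_rot']),s['moment'],s['wrist_force'])
```

```text
[544.81785994  39.66409624 127.51315487] [ 1.79993763e+02 -2.11407028e-02 -9.35687186e+00] [ 0.7823308  -0.32286048  0.62679026] [1.69221869 2.11598261 1.24587425]
```

servo_tool:
  rows:
    - [0,0,6,0,0,0,1]
    - [0,0,6,0,0,0,1]
    - [0,0,0,0,0,5,1]
    - [0,0,0,0,0,8,1]
    - [0,0,0,0,0,25,1]
    - [0,0,0,0,0,40,1]
    - [0,0,0,0,0,36,1]
    - [0,0,0,0,0,0,1]

```text
clock: 17.42
eef_pos: [545.6, 39.5, 244.4]
eef_rot: [3.141, -0.005, 0.045]
wrist_force: [0.1, 1.0, -2.4]
finger_gap: 13.3
finger_force: 45.0
```

Run:
```python
from h import *
s,im=snap('w5','wrist'); np.save('w5.npy',s,allow_pickle=True)
print(s['eef_pos'],np.degrees(s['eef_rot']),s['wrist_force'])
cv2.imwrite('pics/w5c.png',cv2.resize(im[60:300,110:430],(800,600),interpolation=cv2.INTER_CUBIC)[:,:,::-1])
```

```text
[545.59555578  39.54821715 244.41526168] [179.97269913  -0.29041323   2.56162077] [ 0.14999351  0.98351372 -2.42963965]
```

View pics/w5c.png

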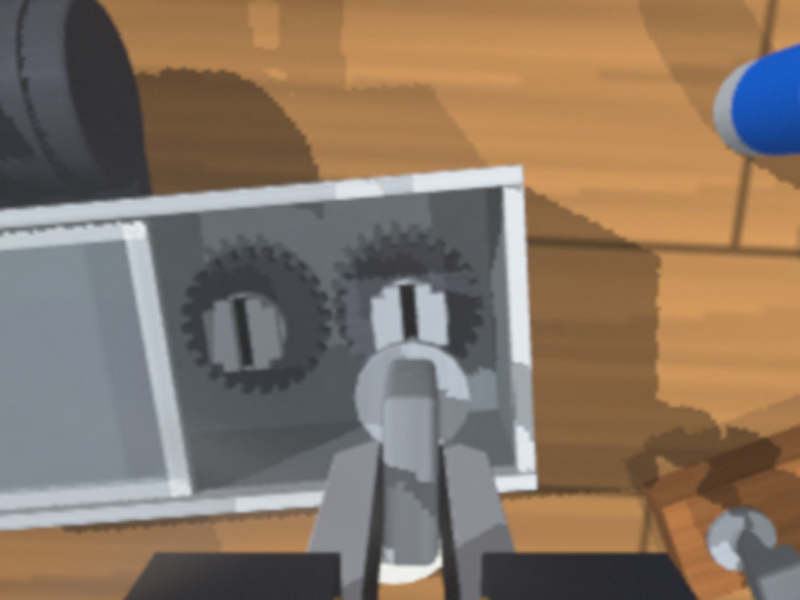

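Run:
```python
from h import *
import h
s=np.load('w5.npy',allow_pickle=True).item()
c=h.pose('wrist',s); h.pose=lambda *a:c
g=cv2.resize(cv2.cvtColor(cv2.imread('pics/w5.png')[60:300,110:430],cv2.COLOR_BGR2GRAY),(800,600),interpolation=cv2.INTER_CUBIC)
for u,v in((407,312),(243,331)):
    _,l=cv2.connectedComponents((g<75).astype(np.uint8)); ys,xs=np.nonzero(l==l[v,u])
    P=np.array([ray('wrist',110+x/2.5,60+y/2.5,59,s)[:2] for x,y in zip(xs,ys)]); w,V=np.linalg.eigh(np.cov(P.T)); d=V[:,1]
    print(len(xs),P.mean(0),np.degrees(np.arctan(d[1]/d[0])),np.sqrt(12*w))
```

```text
565 [551.29003458  40.60839351] 6.992473553420424 [ 5.93855433 27.3515479 ]
702 [535.96134966 128.73572493] 6.952510865408052 [ 5.66723576 36.01413509]
```

servo_tool:
  rows:
    - [0,0,0,0,0,0,1]

```text
clock: 17.6
eef_pos: [544.2, 39.7, 240.1]
eef_rot: [3.142, 0.002, 0.046]
wrist_force: [-0.5, -0.1, -1.8]
finger_gap: 13.6
finger_force: 45.0
```

The loose screw's slot is now at 6.99° and the tight one's at 6.95°, so it is tight. Next I'll return the key.

servo_tool:
  rows:
    - [0,0,10.2,-9,-24.1,0,1]
    - [0,0,10.2,-9,-24.1,0,1]
    - [0,0,10.2,-9,-24.1,0,1]
    - [0,0,10.2,-9,-24.1,0,1]
    - [0,0,10.2,-9,-24.1,0,1]
    - [0,0,10.2,-9,-24.1,0,1]
    - [0,0,10.2,-9,-24.1,0,1]
    - [0,0,10.2,-9,-24.1,0,1]
    - [0,0,10.2,-9,-24.1,0,1]
    - [0,0,10.2,-9,-24.1,0,1]
    - [0,0,10.2,-8,-24,0,1]
    - [0,0,0,0,0,0,1]
    - [0,0,0,0,0,0,1]

```text
clock: 19.23
eef_pos: [446.6, -224.7, 240.7]
eef_rot: [-3.141, -0.001, 2.001]
wrist_force: [0.6, 0.3, -2.8]
finger_gap: 13.6
finger_force: 45.0
```

Run:
```python
from h import *
s,im=snap('w6','wrist'); np.save('w6.npy',s,allow_pickle=True)
print(s['eef_pos'],np.degrees(s['eef_rot']),s['wrist_force'])
cv2.imwrite('pics/w6c.png',cv2.resize(im[60:300,110:430],(800,600),interpolation=cv2.INTER_CUBIC)[:,:,::-1])
```

```text
[ 446.64790169 -224.72383903  240.73214376] [-1.79967023e+02 -6.28479839e-02  1.14659601e+02] [ 0.64999998  0.30036527 -2.78883056]
```

servo_tool:
  rows:
    - [0,0,0,0,-0.5,-40,1]
    - [0,0,0,0,0,-45,1]
    - [0,0,0,0,0,-28,1]
    - [0,0,0,0,0,-8,1]
    - [0,0,0,0,0,-8,1]
    - [0,0,0,0,0,-8,1]
    - [0,0,0,0,0,-8,1]
    - [0,0,0,0,0,-5,1]
    - [0,0,0,0,0,0,1]

```text
clock: 20.4
eef_pos: [446.6, -225.7, 91.2]
eef_rot: [-3.141, -0.0, 2.005]
wrist_force: [-0.0, 0.3, -1.3]
finger_gap: 13.6
finger_force: 45.0
```

servo_tool:
  rows:
    - [0,0,0,0,0,-2.5,1]
    - [0,0,0,0,0,-1.5,1]
    - [0,0,0,0,0,0,1]
    - [0,0,0,0,0,0,0.9]
    - [0,0,0,0,0,0,0]
    - [0,0,0,0,0,0,0]
    - [0,0,0,0,0,0,0]
    - [0,0,0,0,0,0,0]
    - [0,0,0,0,0,0,0]

```text
clock: 21.52
eef_pos: [446.7, -225.8, 87.4]
eef_rot: [3.142, 0.0, 2.005]
wrist_force: [-0.1, 0.4, -0.8]
finger_gap: 59.9
finger_force: 0.0
```

servo_tool:
  rows:
    - [0,0,0,0,0,10,0]
    - [0,0,0,0,0,40,0]
    - [0,0,0,0,0,50,0]
    - [0,0,0,0,0,50,0]
    - [0,0,0,0,0,40,0]
    - [0,0,0,0,0,0,0]
    - [0,0,0,0,0,0,0]

```text
clock: 22.4
eef_pos: [446.4, -225.6, 276.8]
eef_rot: [-3.141, -0.001, 2.005]
wrist_force: [-0.1, -0.0, -0.4]
finger_gap: 93.6
finger_force: 0.0
```

Run:
```python
from h import *
s,im=snap('w7','wrist'); np.save('w7.npy',s,allow_pickle=True)
print(s['eef_pos'],np.degrees(s['eef_rot']),s['wrist_force'])
cv2.imwrite('pics/w7c.png',cv2.resize(im[80:320,110:430],(800,600),interpolation=cv2.INTER_CUBIC)[:,:,::-1])
for P in([446.8,-224.2,120],[446.8,-224.2,46]):u,v=proj('wrist',P,s);print((u-110)*2.5,(v-80)*2.5)
```

```text
[ 446.42029558 -225.59951406  276.84728387] [-1.79971565e+02 -3.69508567e-02  1.14865190e+02] [-0.14741714 -0.03583991 -0.42205854]
413.62722500141643 280.857194204047
413.08543587915653 255.38387432950898
```

View pics/w7c.png

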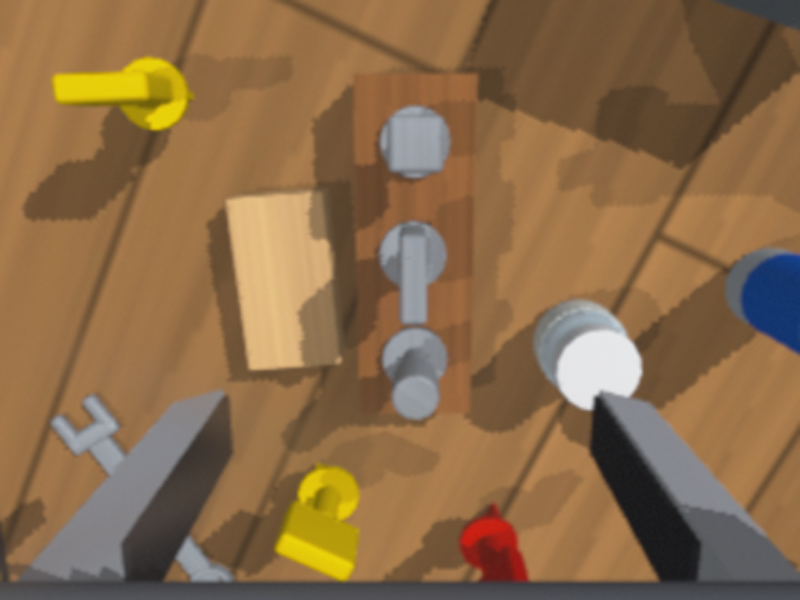

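The key stands upright in its pocket: collar at (413,254) and plate top at (414,278), against predictions of (413,255) and (414,281). Now I'll go to the guard.

servo_tool:
  rows:
    - [0,0,-9,5,45,0,0]
    - [0,0,-9,5,45,0,0]
    - [0,0,-9,5,45,0,0]
    - [0,0,-9,5,45,0,0]
    - [0,0,-9,5,45,0,0]
    - [0,0,-9,5,45,0,0]
    - [0,0,-9,5,45,0,0]
    - [0,0,-9,5,45,0,0]
    - [0,0,-9,5,45,0,0]
    - [0,0,-9,5,45,0,0]
    - [0,0,-9,4,45,0,0]
    - [0,0,-8.7,4,44,0,0]
    - [0,0,0,0,0,0,0]
    - [0,0,0,0,0,0,0]

```text
clock: 24.2
eef_pos: [504.5, 312.8, 276.4]
eef_rot: [3.141, 0.002, 0.127]
wrist_force: [-0.5, -0.3, 0.8]
finger_gap: 93.5
finger_force: 0.0
```

servo_tool:
  rows:
    - [0,0,0,0,0,-50,0]
    - [0,0,0,0,0,-50,0]
    - [0,0,0,0,0,-40,0]
    - [0,0,0,0,0,-13,0.5]
    - [0,0,0,0,0,0,1]
    - [0,0,0,0,0,0,1]
    - [0,0,0,0,0,0,1]
    - [0,0,0,0,0,0,1]
    - [0,0,0,0,0,0,1]
    - [0,0,0,0,0,0,1]
    - [0,0,0,0,0,0,1]
    - [0,0,0,0,0,0,1]
  grip_force: 25

```text
clock: 25.7
eef_pos: [504.7, 313.4, 124.4]
eef_rot: [-3.141, 0.0, 0.125]
wrist_force: [-1.1, 0.7, 0.1]
finger_gap: 11.4
finger_force: 25.0
```

servo_tool:
  rows:
    - [0,0,0,2,-15,0,1]
    - [0,0,0,4,-30,0,1]
    - [0,0,0,4,-30,0,1]
    - [0,0,0,4,-30,0,1]
    - [0,0,0,3.5,-30,0,1]
    - [0,0,0,2,-17,0,1]
    - [0,0,0,0,0,0,1]

```text
clock: 26.58
eef_pos: [524.4, 160.1, 124.4]
eef_rot: [3.141, 0.0, 0.124]
wrist_force: [1.6, -2.2, -1.8]
finger_gap: 11.6
finger_force: 25.0
```

servo_tool:
  rows:
    - [0,0,0,0.5,-4,0,1]
    - [0,0,0,0.5,-4,0,1]
    - [0,0,0,0,-2,0,1]
    - [0,0,0,0,0,0,1]

```text
clock: 27.08
eef_pos: [525.2, 153.4, 124.4]
eef_rot: [-3.138, -0.001, 0.126]
wrist_force: [3.3, 15.1, -3.7]
finger_gap: 10.9
finger_force: 25.0
```

servo_tool:
  rows:
    - [0,0,0,0,-2,0,1]
    - [0,0,0,0,0,0,1]
    - [0,0,0,0,1.5,0,1]
    - [0,0,0,0,0,0,0]
    - [0,0,0,0,0,0,0]
    - [0,0,0,0,0,0,0]
    - [0,0,0,0,0,0,0]
    - [0,0,0,0,0,0,0]
    - [0,0,0,0,0,40,0]
    - [0,0,0,0,0,50,0]
    - [0,0,0,0,0,40,0]
    - [0,0,0,-30,-30,10,0]
    - [0,0,0,-40,-50,10,0]
    - [0,0,0,-10,-40,0,0]
    - [0,0,0,0,0,0,0]
    - [0,0,0,0,0,0,0]

```text
clock: 29.08
eef_pos: [446.8, 32.8, 274.1]
eef_rot: [-3.141, -0.0, 0.125]
wrist_force: [-0.2, 0.8, -1.0]
finger_gap: 93.6
finger_force: 0.0
```

Run:
```python
from h import *
import h
s,im=snap('w8','wrist'); print(s['eef_pos'],s['finger_gap'])
c=h.pose('wrist',s); h.pose=lambda *a:c
# right end of the guard frame / bay along machine x~0: brightness profile
C=np.array([538,84.]); yx=np.array([-.127,.992]); xx=np.array([.992,.127])
for X in(-40,30):
  r=[]
  for t in range(-112,-74,2):
    u,v=proj('wrist',[*(C+yx*t+xx*X),114],s); r.append((t,int(im[int(round(v)),int(round(u))].mean())))
  print(X,r)
```

```text
[446.80090048  32.80758948 274.07845502] 93.60596300490124
-40 [(-112, 87), (-110, 87), (-108, 88), (-106, 88), (-104, 89), (-102, 90), (-100, 115), (-98, 202), (-96, 205), (-94, 205), (-92, 199), (-90, 205), (-88, 209), (-86, 192), (-84, 119), (-82, 112), (-80, 121), (-78, 122), (-76, 121)]
30 [(-112, 86), (-110, 86), (-108, 87), (-106, 88), (-104, 87), (-102, 87), (-100, 159), (-98, 201), (-96, 209), (-94, 209), (-92, 200), (-90, 197), (-88, 206), (-86, 193), (-84, 122), (-82, 117), (-80, 122), (-78, 124), (-76, 124)]
```

```bash
python3 -c "
from cell import manip
print(manip.sign_off())"
```

```text
the job is handed in; nothing more can be done
None
```

The job is handed in: the loose screw is tight at its stop (slot parallel to the tight one's), the key is upright in its pocket and the guard is shut; the hand-in returned no pass or fail verdict.

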